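# Fetch the pocket book from behind the solvent bottles

### The arm

A 6-joint arm with a two-finger parallel gripper is mounted at the origin on the work surface. World frame = base frame: x ahead of the robot, y to its left, z up, the work surface at z = 0. Lengths are in m, angles in rad, forces in N, time in s.
With the tool pointing down it reaches from about 0.375 to 0.9 m from the base axis. Payload 3.1 kg.
Tool frame: the origin (TCP) lies midway between the tips of the shut fingers; the grasp point (between the pads) lies robot.grip_depth behind it (robot.grip_depth is the distance from the TCP to the grasp point, in m); z points along the fingers, y is the line along which they close (so a half turn about z gives the same grasp; the last joint's range is limited). The gripper opens to 87 mm and grips with 3 to 60 N. Pads are 19 mm wide; open, the fingers measure 117 mm over their backs; the gripper's body (75 mm by 190 mm) begins 51 mm behind the grasp point.
Start: joints at [1.006, 0.527, 1.433, -0, 1.181, -0.178], TCP at [0.235, 0.579, 0.223] pointing down, gripper open.
Joint ranges: [-3.08, 3.08], [-0.75, 2.2], [0.22, 2.44], [-1.43, 4.57], [0, 2.65], [-2.85, 2.85]. Speed limits (rad/s): [2.79, 2.79, 3.14, 3.14, 3.14, 3.14].

### API

Orientations are given as a unit quaternion [x, y, z, w].
In Python, from rig import robot gives the robot as it stands.
- The arm moves only by the tool run_rows, called after "Emit:" as name(argument=value, ...) on one line, values as JSON. Schema: {"type":"object","properties":{"segments":{"type":"array","items":{"type":"number"},"minItems":4,"maxItems":80},"aperture":{"type":"number"},"grip_n":{"type":"number"},"only":{"type":"string"},"quiet":{"type":"boolean"},"lines":{"type":"string"}},"required":["segments"],"additionalProperties":false}. segments is one flat list of numbers that holds 1 to 20 rows one after another, with no inner brackets; each row has 4 numbers: dx, dy, dz in normalised numbers (1 is 0.3 m), then a turn about the tool's z in parts of the range, where 1.0 means pi rad; each row shifts and turns the commanded pose from where the row before left it, along the tool's axes as they then stand; what a row does not reach is not made up. A row lasts 1/12 s, in which the tool goes at most 0.0417 m and 0.125 rad, less where a joint would pass 70% of its speed; a pose out of reach is approached as far as the arm can. aperture is the finger opening in m, set as the call begins (left out keeps the last). The fingers move at their own pace and stop on an object; grip_n is the grip in N (left out, the last holds). Time passes only in rows, so rows that do not move let the fingers close. The tool returns the time, the measured TCP pose, the force, the opening and the grip force at its end. only (a regular expression) keeps the lines of the reply that match it, lines (a string "A,B") keeps lines A to B, and quiet returns only ok. A shift or turn number past 1, either way, is cut back to 1. Input that does not fit is refused with a message, and nothing moves.
- robot.get_obs(): the state, without advancing time (a new reading comes with each control period).
- robot.camera(name): name is "scene" or "top" or "wrist"; returns a dict with "img" (480x640x3 uint8, red, green, blue), "fx", "fy", "cx", "cy" (pixels), "xyz" and "attitude" of the camera in the world. Camera axes: x right, y down, z forward; pixel columns grow to the right and rows downward; lengths in m; the calibration is good to about 2 mm. A picture is of the moment at which its call begins. There is no depth.
- robot.hand_in(): hands the job in; it is judged then, once.
The state is a dict: "time": time; "q": joint angles; "joint_velocities": joint speeds; "joint_torque": joint torques, N m; "position": TCP position; "tool_rot": TCP orientation; "ft_force": force on the tool from outside, world axes, zero at the start; "moment": the same for the moment, N m; "grip_width": finger opening in m; "grip_force": force on a finger pad.
Only numpy, scipy, OpenCV 4.12 (cv2) and the standard library are available. Lean on these libraries where they do the work, as an engineer would, in place of code of your own. Each camera call takes 0.05 s, during which the arm holds its last target. There are 200 camera calls.

### The job

In the book lab, move the two bottles standing in front of the pocket book, and the steel weight lying on it, into the shallow metal side tray, all three standing upright there together. Then move the book onto the grey foam rest, lying flat, centred on and square with the white panel. Finally lay the weight back on the middle of the book's cover, and stand each bottle back in the centre of the grey felt pad of its own shape, never letting a bottle or the book tip over.

Things in the scene. Friction and masses are not known exactly. Their poses are not given: they have to be found in the camera images.
- tray: Wooden holding tray, fixed: a flat board 200 (x) by 180 (y) mm, 8 mm thick, with a strip 10 mm wide and 20 mm high (12 mm above the board's top) along its far (+x) edge only. Holds the two felt pads (at its -x part) and, at the start, the book (at its +x part). Origin at the centre of its underside, z up.
- side_tray: Shallow open aluminium tray, fixed: 290 (x) by 130 (y) mm outside, walls 4 mm thick and 14 mm high, floor 4 mm above its underside. The side area, empty at the start. Origin at the centre of its underside, z up.
- rest: Grey foam book rest, fixed and firm: flat slab 170 (x) by 190 (y) mm, 12 mm thick, with a white panel 84 (x) by 136 (y) mm in the middle of its top. Origin at the centre of its underside, z up.
- pad_round: Round grey felt pad, firm, diameter 66 mm, 3 mm thick, fixed on the tray: the place of the round bottle. Origin at the centre of its underside.
- pad_square: Square grey felt pad, firm, 64 by 64 mm, 3 mm thick, fixed on the tray: the place of the square bottle. Origin at the centre of its underside.
- bottle_round: Amber glass bottle with a round body, diameter 50 mm, shoulder ending at height 84 mm; black cylindrical cap, diameter 32 mm, from height 88 to 120 mm (the top). About 0.26 kg. Origin at the centre of its underside, z up. Starts standing on the round pad, about 10 mm in front of the book.
- bottle_square: Amber glass bottle with a square body, 46 by 46 mm, shoulder ending at height 84 mm; the same black cap, diameter 32 mm, from height 88 to 120 mm (the top). About 0.26 kg. Origin at the centre of its underside, z up. Starts standing on the square pad, about 10 mm in front of the book.
- book: Closed pocket book lying flat: 64 (x, spine at -x) by 118 (y) by 26 (z) mm, dark spine and tan boards, rigid, about 0.2 kg. Origin at the centre of its underside, z up. Starts on the tray behind (+x of) the bottles.
- weight: Steel weight: block 46 (x) by 64 (y) mm, 20 mm high, with a cylindrical knob, diameter 22 mm, on the middle of its top, from height 20 to 50 mm. About 0.45 kg. Origin at the centre of its underside, z up. Starts lying on the book.

How it is judged:
By the outcome, as a careful person would: the job done as asked, in the order asked, and still so for the second after the job is handed in, with the robot touching nothing.
It also fails if it takes over 147 s, if anything falls off the work surface, if the arm or the gripper's body presses on something with over 40 N, if the wrist force passes 120 N, or if a joint passes its speed limit or range.

## Working session

There is one attempt and no reset: what is moved stays moved. The work goes in short steps, Python scripts to look and compute and a tool call to move; the robot and the scene stay as the last step left them, time stands still between calls to the robot, and variables do not carry over. Pictures are saved under pics/ and viewed, at most 14 in all, crops included, and the job is handed in when it is done.

```bash
ls; mkdir -p pics; python3 - <<'E'
from rig import robot
import cv2
o=robot.get_obs();print({k:o[k] for k in("time","position","tool_rot","grip_width","ft_force")},robot.grip_depth)
for n in("top","scene"):
    c=robot.camera(n);cv2.imwrite(f"pics/{n}0.png",c["img"][:,:,::-1]);print(n,{k:c[k] for k in c if k!="img"})
E
```

```text
pics
{'time': 0.0, 'position': array([0.23477017, 0.57844801, 0.22156325]), 'tool_rot': array([ 1.91693290e-01,  9.81454282e-01, -1.01901886e-03, -3.70483109e-04]), 'grip_width': 0.08695203429857484, 'ft_force': array([ 0.29524725, -0.12610386,  0.57642902])} 0.0187
top {'fx': 481.2649915126472, 'fy': 481.2649915126472, 'cx': 317.4418197151719, 'cy': 242.56170729151646, 'xyz': array([ 0.37483706, -0.01189679,  0.85256347]), 'attitude': array([ 0.71231659, -0.6982465 ,  0.06024453, -0.03778232])}
scene {'fx': 523.5704612516262, 'fy': 523.5704612516262, 'cx': 318.34491658531124, 'cy': 237.85890162950201, 'xyz': array([0.77807998, 0.41842422, 0.96039333]), 'attitude': array([ 0.2855846 ,  0.9219667 , -0.2518982 , -0.07047086])}
```

View pics/top0.png

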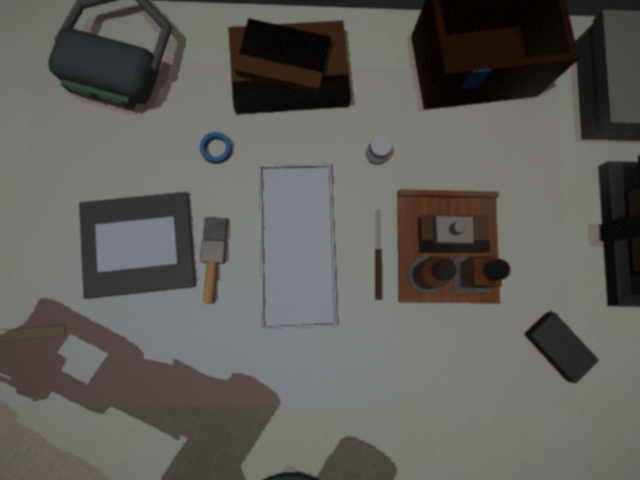

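View pics/scene0.png

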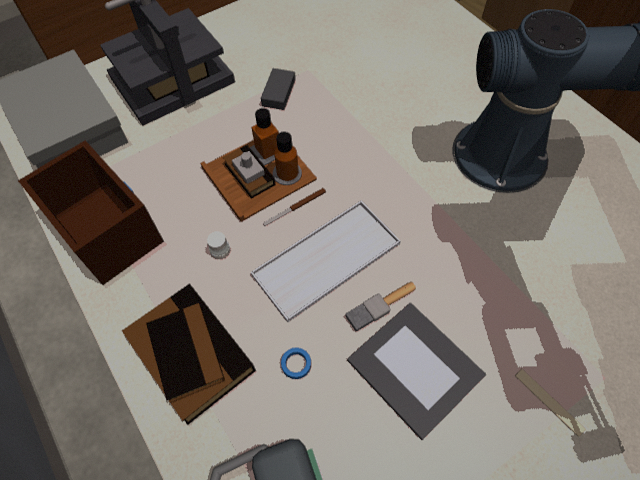

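Top: rest at about (137,245), side tray at about (299,246), wooden tray at about (448,246), with the book, weight and bottles on it. I'll enlarge crops for corners next.

```bash
cat > h.py <<'E'
import numpy as np, cv2
from scipy.spatial.transform import Rotation as R
from rig import robot
def ray(c,u,v,z):
    d=R.from_quat(c["attitude"]).apply([(u-c["cx"])/c["fx"],(v-c["cy"])/c["fy"],1]);p=np.array(c["xyz"])
    return (p+d*(z-p[2])/d[2])
def proj(c,P):
    q=R.from_quat(c["attitude"]).inv().apply(np.atleast_2d(P)-c["xyz"]);return q[:,:2]/q[:,2:]*c["fx"]+[c["cx"],c["cy"]]
def crop(img,x0,y0,x1,y1,s,name):
    i=cv2.resize(img[y0:y1,x0:x1],None,fx=s,fy=s,interpolation=cv2.INTER_CUBIC)
    i=np.clip(i.astype(float)*1.4,0,255).astype(np.uint8)
    cv2.imwrite(name,i[:,:,::-1])
def to_tool(target_xyz,yaw=None):
    """tool-frame delta to target TCP; yaw = world angle of tool y axis (mod pi)"""
    o=robot.get_obs();r=R.from_quat(o["tool_rot"])
    d=r.inv().apply(np.array(target_xyz)-o["position"]);y=r.apply([0,1,0]);a=np.arctan2(y[1],y[0])
    out=[np.round(d,4).tolist(),"yaw",round(a,4)]
    if yaw is not None:
        t=-(yaw-a);t=(t+np.pi/2)%np.pi-np.pi/2;out+=["turn",round(t,4),"q6",round(o["q"][5],3)]
    print(*out)
E
python3 - <<'E'
from h import *
import h
c=robot.camera("top");im=c["img"]
a=cv2.resize(im[180:312,390:515],None,fx=4.5,fy=4.5,interpolation=2);
crop(im,390,182,520,312,4.6,"pics/c1.png")
crop(im,70,185,200,305,4.9,"pics/c2.png")
crop(im,250,155,350,335,3.3,"pics/c3.png")
E
```

```text
(no output)
```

View pics/c1.png

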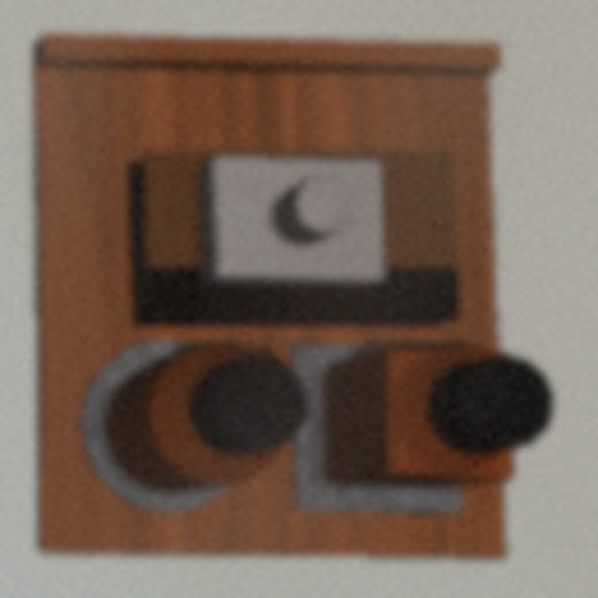

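View pics/c2.png

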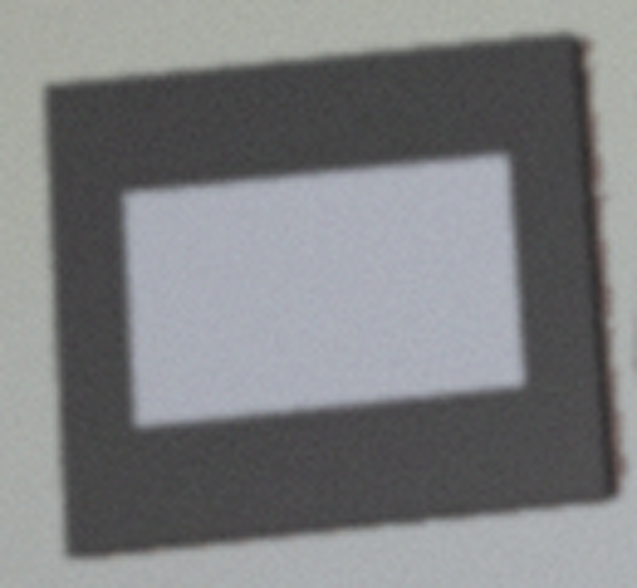

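View pics/c3.png

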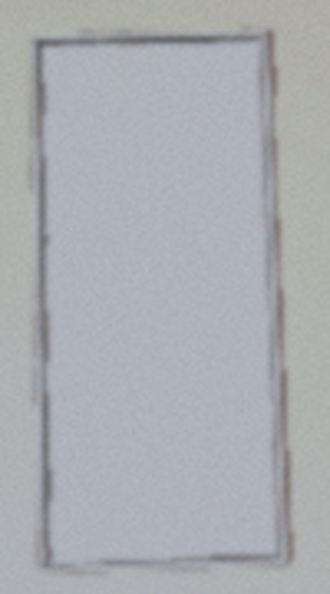

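c1: book's top face spans about (145..457,152..323), weight top (214..385,157..281), pads centred at about (170,426) and (379,429), cap tops at about (257,402) and (504,403). c2: panel corners (122,192), (510,153), (525,384), (134,427). c3: side tray outline (37,40), (268,35), (287,560), (44,566).

```bash
python3 - <<'E'
from h import *
c=robot.camera("top")
def W(X,Y,z,o,s): return ray(c,o[0]+(X+.5)/s-.5,o[1]+(Y+.5)/s-.5,z)
def quad(n,pts,z,o,s):
    P=np.array([W(*p,z,o,s) for p in pts])[:,:2];m=P.mean(0)   # TL TR BR BL ; left->right = -y
    e=[P[1]-P[0],P[2]-P[3]];f=[P[0]-P[3],P[1]-P[2]]
    print(n,m.round(4),"len y",[round(np.linalg.norm(v),4) for v in e],"x",[round(np.linalg.norm(v),4) for v in f],
     "yaw(y axis)",[round(np.degrees(np.arctan2(v[0],-v[1])),1) for v in e],"yaw(x axis)",[round(np.degrees(np.arctan2(v[1],v[0])),1) for v in f])
o1,s1=(390,182),4.6
quad("book",[(145,153),(456,152),(458,321),(145,325)],.034,o1,s1)
quad("weight",[(214,157),(384,157),(386,280),(214,282)],.054,o1,s1)
quad("padsq",[(293,345),(461,345),(463,510),(295,513)],.011,o1,s1)
quad("board",[(38,68),(492,75),(506,557),(38,552)],.008,o1,s1)
for n,p,z in [("knob",(325,207),.084),("capR",(257,402),.131),("capS",(503,403),.131),("padR",(170,426),.011)]: print(n,W(*p,z,o1,s1).round(4))
quad("panel",[(122,192),(510,153),(525,384),(134,427)],.012,(70,185),4.9)
quad("rest",[(47,87),(572,35),(610,495),(69,556)],.012,(70,185),4.9)
quad("side",[(37,40),(268,35),(287,560),(44,566)],.014,(250,155),3.3)
for p in [(37,40),(268,35),(287,560),(44,566)]:print(W(*p,.014,(250,155),3.3).round(3))
to_tool([.3,-.15,.2],0)
E
```

```text
book [ 0.5112 -0.2763] len y [np.float64(0.1195), np.float64(0.119)] x [np.float64(0.0657), np.float64(0.0649)] yaw(y axis) [np.float64(1.6), np.float64(2.0)] yaw(x axis) [np.float64(-0.7), np.float64(-1.2)]
weight [ 0.5148 -0.2693] len y [np.float64(0.0637), np.float64(0.064)] x [np.float64(0.0468), np.float64(0.0461)] yaw(y axis) [np.float64(1.4), np.float64(1.9)] yaw(x axis) [np.float64(-1.0), np.float64(-0.6)]
padsq [ 0.4415 -0.3118] len y [np.float64(0.0657), np.float64(0.0651)] x [np.float64(0.0646), np.float64(0.0636)] yaw(y axis) [np.float64(1.2), np.float64(2.1)] yaw(x axis) [np.float64(-0.6), np.float64(-1.2)]
board [ 0.4869 -0.2714] len y [np.float64(0.1806), np.float64(0.1806)] x [np.float64(0.1888), np.float64(0.1892)] yaw(y axis) [np.float64(0.6), np.float64(0.4)] yaw(x axis) [np.float64(-0.3), np.float64(-0.3)]
knob [ 0.514  -0.2688  0.084 ]
capR [ 0.4397 -0.2289  0.131 ]
capS [ 0.4411 -0.3111  0.131 ]
padR [ 0.4406 -0.2312  0.011 ]
panel [0.484  0.2792] len y [np.float64(0.1373), np.float64(0.1366)] x [np.float64(0.0844), np.float64(0.0837)] yaw(y axis) [np.float64(7.3), np.float64(7.6)] yaw(x axis) [np.float64(7.4), np.float64(7.0)]
rest [0.4833 0.2783] len y [np.float64(0.1869), np.float64(0.1877)] x [np.float64(0.168), np.float64(0.1672)] yaw(y axis) [np.float64(7.3), np.float64(7.6)] yaw(x axis) [np.float64(7.4), np.float64(7.7)]
side [ 0.4893 -0.0032] len y [np.float64(0.1257), np.float64(0.1264)] x [np.float64(0.2818), np.float64(0.2829)] yaw(y axis) [np.float64(2.9), np.float64(2.3)] yaw(x axis) [np.float64(2.7), np.float64(2.8)]
[0.627 0.066 0.014]
[ 0.633 -0.059  0.014]
[ 0.351 -0.073  0.014]
[0.346 0.053 0.014]
[-0.3345, -0.6506, 0.0227] yaw 1.185 turn 1.185 q6 -0.179
```

The rows are not in the units I measure in: shifts go in shares of 0.3 m and turns go in shares of pi rad. I convert before sending: 0.1185 rad / 3.1416 = 0.0377.

Emit:
run_rows(segments=[0, 0, 0, 0.0377, 0, 0, 0, 0.0377, 0, 0, 0, 0.0377, 0, 0, 0, 0.0377, 0, 0, 0, 0.0377, 0, 0, 0, 0.0377, 0, 0, 0, 0.0377, 0, 0, 0, 0.0377, 0, 0, 0, 0.0377, 0, 0, 0, 0.0377, 0, 0, 0, 0], aperture=0.06)

```text
time: 1.12
position: [0.2351, 0.5789, 0.2223]
tool_rot: [0.708, 0.706, -0.0, 0.0]
ft_force: [-0.3, -0.5, 0.3]
grip_width: 0.0605
grip_force: 0.0
```

Emit:
run_rows(segments=[-0.1, 0.085, 0, 0, -0.1, 0.085, 0, 0, -0.1, 0.085, 0, 0, -0.1, 0.085, 0, 0, -0.1, 0.085, 0, 0, -0.1, 0.085, 0, 0, -0.1, 0.085, 0, 0, -0.1, 0.085, 0, 0, -0.1167, 0, 0, 0, -0.1167, 0, 0, 0, -0.1167, 0, 0, 0, -0.1167, 0, 0, 0, -0.1167, 0, 0, 0, -0.1167, 0, 0, 0, -0.1167, 0, 0, 0, -0.1167, 0, 0, 0, -0.1167, 0, 0, 0, -0.1167, 0, 0, 0, -0.1167, 0, 0, 0, -0.1167, 0, 0, 0])

```text
time: 2.78
position: [0.4388, -0.0826, 0.2227]
tool_rot: [0.706, 0.708, 0.0, 0.0]
ft_force: [0.7, 0.3, 0.1]
grip_width: 0.06
grip_force: 0.0
```

```bash
python3 - <<'E'
from h import *
to_tool([.4402,-.230,.2],0)
E
```

```text
[-0.1474, 0.0009, 0.0227] yaw 0.0033 turn 0.0033 q6 -0.441
```

To row units: -0.03 m / 0.3 = -0.1, -0.0275 m / 0.3 = -0.0917.

Emit:
run_rows(segments=[-0.1, 0, 0, 0, -0.1, 0, 0, 0, -0.1, 0, 0, 0, -0.1, 0, 0, 0, -0.0917, 0.0033, 0, 0, 0, 0, 0, 0, 0, 0, 0, 0])

```text
time: 3.37
position: [0.4401, -0.2298, 0.2224]
tool_rot: [0.707, 0.707, 0.0, 0.0]
ft_force: [-0.5, -0.4, 0.8]
grip_width: 0.0597
grip_force: 0.0
```

```bash
python3 - <<'E'
from h import *
c=robot.camera("wrist");cv2.imwrite("pics/w1.png",c["img"][:,:,::-1]);print(c["xyz"],c["attitude"],c["fx"])
to_tool([.4402,-.230,.1],0)
E
```

```text
[ 0.44043908 -0.1470202   0.38467297] [ 9.88472949e-01  5.34294539e-04 -8.80623125e-05  1.51396620e-01] 345.9232302969478
[-0.0018, 0.0006, 0.1223] yaw 0.0007 turn 0.0007 q6 -0.706
```

View pics/w1.png

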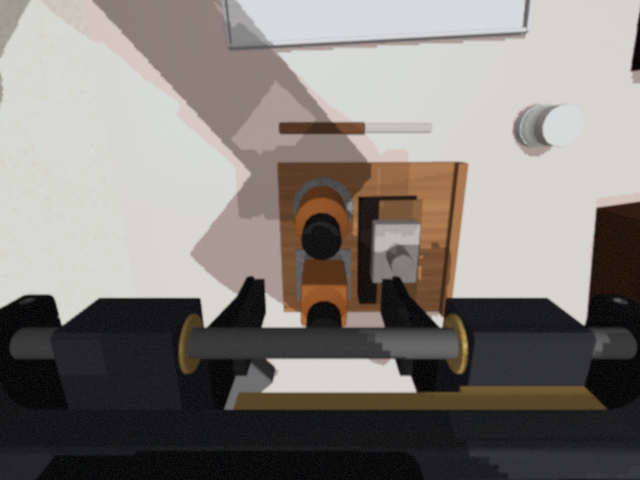

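The wrist view shows the round cap at (322,240), in line with the gripper in x, and the fingers straddling that line. Descending.

To row units: 0.025 m / 0.3 = 0.0833, 0.012 m / 0.3 = 0.04.

Emit:
run_rows(segments=[0, 0, 0.0833, 0, 0, 0, 0.0833, 0, 0, 0, 0.0833, 0, 0, 0, 0.0833, 0, 0, 0, 0.04, 0, 0, 0, 0.0333, 0, 0, 0, 0, 0, 0, 0, 0, 0], aperture=0.06)

```text
time: 4.08
position: [0.4402, -0.2276, 0.1006]
tool_rot: [0.706, 0.708, 0.0, -0.0]
ft_force: [0.3, -0.2, 0.1]
grip_width: 0.0599
grip_force: 0.0
```

Emit:
run_rows(segments=[0, 0, 0, 0, 0, 0, 0, 0, 0, 0, 0, 0, 0, 0, 0, 0, 0, 0, 0, 0, 0, 0, 0, 0], aperture=0.02, grip_n=30)

```text
time: 4.58
position: [0.44, -0.2285, 0.1009]
tool_rot: [0.707, 0.707, -0.0, 0.0]
ft_force: [-1.0, 0.4, 2.2]
grip_width: 0.0312
grip_force: 29.9
```

To row units: -0.025 m / 0.3 = -0.0833, -0.004 m / 0.3 = -0.0133.

Emit:
run_rows(segments=[0, 0, -0.0333, 0, 0, 0, -0.0667, 0, 0, 0, -0.0833, 0, 0, 0, -0.0833, 0, 0.0333, 0, -0.0667, 0, 0.0667, -0.0133, 0, 0, 0.0833, -0.0133, 0, 0, 0.0833, -0.0133, 0, 0, 0.0833, -0.0133, 0, 0, 0.0833, -0.0133, 0, 0, 0.0833, -0.0133, 0, 0, 0.0833, -0.0133, 0, 0, 0.0833, -0.0133, 0, 0, 0.0667, -0.0133, 0, 0, 0.05, -0.0133, 0, 0, 0.0333, -0.0067, 0, 0, 0, 0, 0, 0, 0, 0, 0, 0])

```text
time: 6.08
position: [0.3984, 0.0215, 0.2008]
tool_rot: [0.707, 0.708, 0.0, 0.0]
ft_force: [0.2, -0.2, -2.7]
grip_width: 0.0311
grip_force: 29.9
```

```bash
python3 - <<'E'
from h import *
to_tool([.398,.023,.0945],0)
E
```

```text
[0.0016, -0.0004, 0.1063] yaw 0.0014 turn 0.0014 q6 -0.229
```

To row units: 0.025 m / 0.3 = 0.0833, 0.02 m / 0.3 = 0.0667.

Emit:
run_rows(segments=[0, 0, 0.0667, 0, 0, 0, 0.0833, 0, 0, 0, 0.0833, 0, 0, 0, 0.05, 0, 0, 0, 0.0333, 0, 0, 0, 0.0167, 0, 0, 0, 0.01, 0, 0, 0, 0.0083, 0, 0, 0, 0, 0, 0, 0, 0, 0])

```text
time: 6.92
position: [0.3987, 0.0213, 0.0955]
tool_rot: [0.707, 0.707, 0.0, 0.001]
ft_force: [0.4, 0.2, -2.6]
grip_width: 0.0314
grip_force: 29.9
```

To row units: 0.001 m / 0.3 = 0.0033.

Emit:
run_rows(segments=[0, 0, 0.0033, 0, 0, 0, 0.0033, 0, 0, 0, 0, 0, 0, 0, 0, 0])

```text
time: 7.25
position: [0.3986, 0.0215, 0.0938]
tool_rot: [0.707, 0.707, 0.0, 0.001]
ft_force: [-1.1, -0.2, 5.4]
grip_width: 0.0309
grip_force: 29.9
```

To row units: -0.035 m / 0.3 = -0.1167, -0.033 m / 0.3 = -0.11.

Emit:
run_rows(segments=[0, 0, 0, 0, 0, 0, 0, 0, 0, 0, 0, 0, 0, 0, 0, 0, 0, 0, -0.05, 0, 0, 0, -0.1, 0, 0, 0, -0.1167, 0, -0.0667, 0, -0.1, 0, -0.11, 0.0133, 0, 0, -0.1167, 0.0167, 0, 0, -0.1167, 0.0167, 0, 0, -0.1167, 0.0167, 0, 0, -0.1167, 0.0167, 0, 0, -0.1167, 0.0167, 0, 0, -0.1167, 0.0167, 0, 0, -0.1, 0.0133, 0, 0, -0.0833, 0.01, 0, 0, -0.05, 0.005, 0, 0, 0, 0, 0, 0, 0, 0, 0, 0], aperture=0.06)

```text
time: 8.92
position: [0.4401, -0.3109, 0.2025]
tool_rot: [0.707, 0.707, 0.0, -0.001]
ft_force: [-0.4, 1.5, -0.3]
grip_width: 0.0601
grip_force: 0.0
```

```bash
python3 - <<'E'
from h import *
to_tool([.441,-.3115,.1005],0)
E
```

```text
[-0.0008, 0.001, 0.102] yaw -0.0011 turn -0.0011 q6 -0.822
```

To row units: 0.025 m / 0.3 = 0.0833, 0.015 m / 0.3 = 0.05.

Emit:
run_rows(segments=[0, 0.0033, 0.0833, 0, 0, 0, 0.0833, 0, 0, 0, 0.0833, 0, 0, 0, 0.05, 0, 0, 0, 0.04, 0, 0, 0, 0, 0, 0, 0, 0, 0])

```text
time: 9.5
position: [0.4411, -0.3092, 0.1007]
tool_rot: [0.707, 0.708, 0.0, -0.002]
ft_force: [-0.9, -0.1, 0.6]
grip_width: 0.0598
grip_force: 0.0
```

Emit:
run_rows(segments=[0, 0, 0, 0, 0, 0, 0, 0, 0, 0, 0, 0, 0, 0, 0, 0, 0, 0, 0, 0, 0, 0, 0, 0], aperture=0.02, grip_n=30)

```text
time: 10.0
position: [0.4415, -0.3116, 0.1015]
tool_rot: [0.707, 0.707, -0.0, 0.0]
ft_force: [-1.2, -0.8, 2.3]
grip_width: 0.0315
grip_force: 30.0
```

To row units: 0.03 m / 0.3 = 0.1, -0.02 m / 0.3 = -0.0667.

Emit:
run_rows(segments=[0, 0, -0.0333, 0, 0, 0, -0.0667, 0, 0, 0, -0.0833, 0, 0, 0, -0.0833, 0, 0, 0, -0.0667, 0, 0.0667, -0.0133, 0, 0, 0.1, -0.0133, 0, 0, 0.1, -0.0133, 0, 0, 0.1, -0.0133, 0, 0, 0.1, -0.0133, 0, 0, 0.1, -0.0133, 0, 0, 0.1, -0.0133, 0, 0, 0.1, -0.0133, 0, 0, 0.0667, -0.0133, 0, 0, 0.05, -0.01, 0, 0, 0.0333, -0.0067, 0, 0, 0, 0, 0, 0, 0, 0, 0, 0])

```text
time: 11.5
position: [0.4009, -0.0366, 0.2013]
tool_rot: [0.707, 0.708, -0.0, 0.0]
ft_force: [-1.0, -1.6, -3.0]
grip_width: 0.0314
grip_force: 30.0
```

Emit:
run_rows(segments=[0, 0, 0.0667, 0, 0, 0, 0.0833, 0, 0, 0, 0.0833, 0, 0, 0, 0.05, 0, 0, 0, 0.0333, 0, 0, 0, 0.0167, 0, 0, 0, 0.01, 0, 0, 0, 0.0067, 0, 0, 0, 0.0033, 0, 0, 0, 0, 0, 0, 0, 0, 0])

```text
time: 12.42
position: [0.4011, -0.0367, 0.0955]
tool_rot: [0.707, 0.707, 0.0, 0.001]
ft_force: [-0.3, -0.7, -3.3]
grip_width: 0.0312
grip_force: 30.0
```

To row units: 0.001 m / 0.3 = 0.0033.

Emit:
run_rows(segments=[0, 0, 0.0033, 0, 0, 0, 0.0033, 0, 0, 0, 0, 0, 0, 0, 0, 0])

```text
time: 12.75
position: [0.401, -0.0366, 0.0944]
tool_rot: [0.707, 0.707, 0.0, 0.001]
ft_force: [-2.4, 1.1, 11.8]
grip_width: 0.0314
grip_force: 30.0
```

To row units: -0.035 m / 0.3 = -0.1167, -0.03 m / 0.3 = -0.1.

Emit:
run_rows(segments=[0, 0, 0, 0, 0, 0, 0, 0, 0, 0, 0, 0, 0, 0, 0, 0, 0, 0, -0.05, 0, 0, 0, -0.1, 0, 0, 0, -0.1167, 0, -0.0333, 0.0167, -0.1, 0, -0.0833, 0.0433, 0, 0, -0.1, 0.05, 0, 0, -0.1, 0.05, 0, 0, -0.1, 0.05, 0, 0, -0.1, 0.05, 0, 0, -0.1, 0.05, 0, 0, -0.0833, 0.04, 0, 0, -0.0567, 0.0267, 0, 0, -0.0167, 0, 0, 0, 0, 0, 0, 0, 0, 0, 0, 0], aperture=0.06)

```text
time: 14.33
position: [0.5125, -0.2672, 0.2024]
tool_rot: [0.707, 0.707, 0.0, -0.001]
ft_force: [0.2, -0.8, 0.0]
grip_width: 0.0597
grip_force: 0.0
```

```bash
python3 - <<'E'
from h import *
c=robot.camera("top");crop(c["img"],250,155,510,335,3,"pics/t2.png")
to_tool([.5142,-.269,.058],0)
E
```

```text
[-0.0026, 0.002, 0.1446] yaw 0.0004 turn 0.0004 q6 -0.674
```

View pics/t2.png

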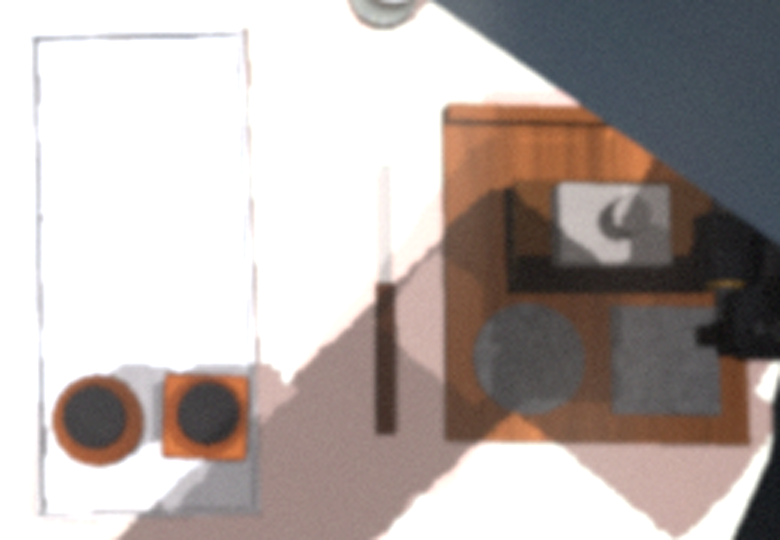

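Both bottles stand upright in the side tray (crop (97,418) and (206,411)). The bare pads are centred at about (529,359) and (666,360).

To row units: 0.03 m / 0.3 = 0.1, 0.025 m / 0.3 = 0.0833.

```bash
python3 - <<'E'
from h import *
c=robot.camera("top");im=c["img"]
f=lambda X,Y,z:ray(c,250+(X+.5)/3-.5,155+(Y+.5)/3-.5,z)
print("padR",f(529,359,.011).round(4),"edges",f(474,359,.011)[1],f(584,359,.011)[1],f(529,303,.011)[0],f(529,415,.011)[0])
print("padS",f(666,360,.011).round(4),f(611,360,.011)[1],f(720,360,.011)[1],f(666,306,.011)[0],f(666,414,.011)[0])
print("caps",f(97,415,.124),f(208,411,.124))
E
```

```text
padR [ 0.4404 -0.2302  0.011 ] edges -0.1976243301654882 -0.2627980147655217 0.47348980164734833 0.4075862020676123
padS [ 0.4414 -0.3116  0.011 ] -0.2788331187406001 -0.3438171230084545 0.4734478628163622 0.40969163487122784
caps [0.39908967 0.01775537 0.124     ] [ 0.40213585 -0.0378721   0.124     ]
```

Emit:
run_rows(segments=[-0.0067, 0.0067, 0.0833, 0, 0, 0, 0.1, 0, 0, 0, 0.1, 0, 0, 0, 0.0833, 0, 0, 0, 0.05, 0, 0, 0, 0.0333, 0, 0, 0, 0.0233, 0, 0, 0, 0, 0, 0, 0, 0, 0])

```text
time: 15.18
position: [0.516, -0.2703, 0.0617]
tool_rot: [0.707, 0.707, 0.0, 0.0]
ft_force: [0.1, 0.1, 0.9]
grip_width: 0.0596
grip_force: 0.0
```

Emit:
run_rows(segments=[0, 0, 0, 0, 0, 0, 0, 0, 0, 0, 0, 0, 0, 0, 0, 0, 0, 0, 0, 0, 0, 0, 0, 0], aperture=0.01, grip_n=45)

```text
time: 15.68
position: [0.5157, -0.2705, 0.0613]
tool_rot: [0.707, 0.707, 0.0, 0.0]
ft_force: [0.0, 0.3, -0.2]
grip_width: 0.0282
grip_force: 0.0
```

Emit:
run_rows(segments=[0, 0, 0, 0, 0, 0, 0, 0, 0, 0, 0, 0, 0, 0, 0, 0])

```text
time: 16.02
position: [0.5151, -0.2704, 0.0611]
tool_rot: [0.707, 0.707, -0.0, -0.0]
ft_force: [-2.3, -0.8, 2.6]
grip_width: 0.0208
grip_force: 45.0
```

To row units: 0.03 m / 0.3 = 0.1, -0.025 m / 0.3 = -0.0833.

Emit:
run_rows(segments=[0, 0, -0.0333, 0, 0, 0, -0.0667, 0, 0, 0, -0.0833, 0, 0, 0, -0.0667, 0, 0.0667, 0.0167, 0, 0, 0.1, 0.0233, 0, 0, 0.1, 0.0233, 0, 0, 0.1, 0.0233, 0, 0, 0.1, 0.0233, 0, 0, 0.1, 0.0233, 0, 0, 0.1, 0.0233, 0, 0, 0.1, 0.0233, 0, 0, 0.0667, 0.0167, 0, 0, 0.045, 0.01, 0, 0, 0.0267, 0.0067, 0, 0, 0, 0, 0, 0])

```text
time: 17.35
position: [0.5797, 0.0024, 0.1359]
tool_rot: [0.706, 0.708, 0.0, -0.0]
ft_force: [-0.6, -0.9, -4.9]
grip_width: 0.021
grip_force: 45.0
```

Emit:
run_rows(segments=[0, 0, 0.0667, 0, 0, 0, 0.0833, 0, 0, 0, 0.0833, 0, 0, 0, 0.05, 0, 0, 0, 0.0267, 0, 0, 0, 0.0167, 0, 0, 0, 0.01, 0, 0, 0, 0.0033, 0, 0, 0, 0.0033, 0, 0, 0, 0, 0, 0, 0, 0, 0])

```text
time: 18.27
position: [0.5802, 0.001, 0.0339]
tool_rot: [0.707, 0.707, 0.0, 0.001]
ft_force: [-0.4, -0.5, -4.0]
grip_width: 0.0209
grip_force: 45.0
```

To row units: 0.001 m / 0.3 = 0.0033.

Emit:
run_rows(segments=[0, 0, 0.0033, 0, 0, 0, 0.0033, 0, 0, 0, 0.0033, 0, 0, 0, 0, 0, 0, 0, 0, 0])

```text
time: 18.68
position: [0.58, 0.0011, 0.0311]
tool_rot: [0.707, 0.707, 0.0, 0.0]
ft_force: [-1.8, 0.3, 6.1]
grip_width: 0.0208
grip_force: 45.0
```

To row units: -0.03 m / 0.3 = -0.1, -0.025 m / 0.3 = -0.0833.

Emit:
run_rows(segments=[0, 0, 0, 0, 0, 0, 0, 0, 0, 0, 0, 0, 0, 0, 0, 0, 0, 0, -0.0333, 0, 0, 0, -0.0667, 0, 0, 0, -0.1, 0, 0, 0, -0.1, 0, -0.0667, -0.0167, -0.0333, 0, -0.1, -0.0233, 0, 0, -0.1, -0.0267, 0, 0, -0.1, -0.0267, 0, 0, -0.1, -0.0267, 0, 0, -0.1, -0.0267, 0, 0, -0.1, -0.0267, 0, 0, -0.1, -0.0267, 0, 0, -0.0833, -0.02, 0, 0, -0.05, -0.01, 0, 0, -0.0233, 0, 0, 0, 0, 0, 0, 0], aperture=0.06)

```text
time: 20.35
position: [0.511, -0.2773, 0.1304]
tool_rot: [0.708, 0.706, 0.0, 0.001]
ft_force: [0.5, -0.1, 0.2]
grip_width: 0.0598
grip_force: 0.0
```

Emit:
run_rows(segments=[0, 0, 0, 0, 0, 0, 0, 0, 0, 0, 0, 0, 0, 0, 0, 0], aperture=0.083)

```text
time: 20.68
position: [0.5109, -0.2745, 0.13]
tool_rot: [0.706, 0.708, 0.0, -0.0]
ft_force: [-0.1, -0.1, 0.2]
grip_width: 0.0782
grip_force: 0.0
```

```bash
python3 - <<'E'
from h import *
c=robot.camera("wrist");cv2.imwrite("pics/w2.png",c["img"][:,:,::-1]);
np.save("w2.npy",np.r_[c["xyz"],c["attitude"],c["fx"],c["cx"],c["cy"]])
to_tool([.5112,-.2763,.0135],0.005)
E
```

```text
[-0.0016, 0.0004, 0.1165] yaw 0.0016 turn -0.0034 q6 -0.688
```

View pics/w2.png

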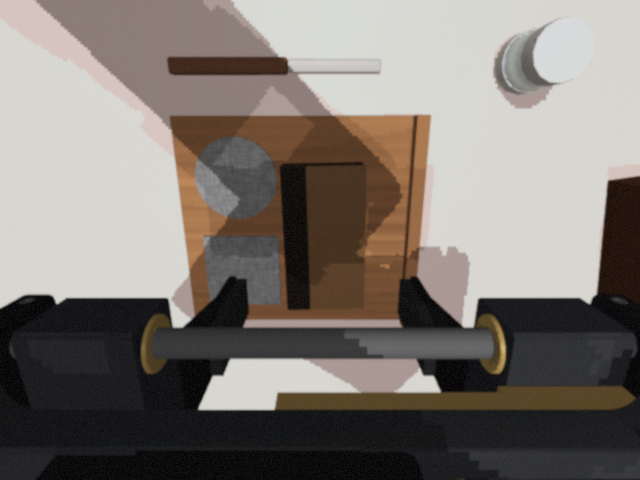

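Book's top corners are at about (282,166), (364,164), (365,308), (288,310) in the wrist view.

To row units: 0.025 m / 0.3 = 0.0833, 0.015 m / 0.3 = 0.05.

```bash
python3 - <<'E'
from h import *
a=np.load("w2.npy");c=dict(xyz=a[:3],attitude=a[3:7],fx=a[7],fy=a[7],cx=a[8],cy=a[9])
P=[ray(c,u,v,.034)[:2].round(4) for u,v in [(282,166),(364,164),(365,308),(288,310)]];print(P,np.mean(P,0))
E
```

```text
[array([ 0.481 , -0.2181]), array([ 0.5412, -0.2164]), array([ 0.5466, -0.3347]), array([ 0.4822, -0.3369])] [ 0.51275  -0.276525]
```

Emit:
run_rows(segments=[-0.0033, 0, 0.0833, 0, 0, 0, 0.0833, 0, 0, 0, 0.0833, 0, 0, 0, 0.05, 0, 0, 0, 0.0267, 0, 0, 0, 0, 0, 0, 0, 0, 0], aperture=0.085)

```text
time: 21.32
position: [0.5109, -0.2768, 0.0321]
tool_rot: [0.707, 0.707, 0.0, -0.0]
ft_force: [0.9, 0.2, 0.4]
grip_width: 0.0851
grip_force: 0.0
```

Emit:
run_rows(segments=[0, 0.0033, 0.0267, 0, 0, 0, 0.02, 0, 0, 0, 0.015, 0, 0, 0, 0, 0, 0, 0, 0, 0])

```text
time: 21.73
position: [0.5115, -0.2769, 0.0134]
tool_rot: [0.707, 0.707, -0.0, -0.0]
ft_force: [0.4, 0.6, -0.6]
grip_width: 0.0849
grip_force: 0.0
```

Emit:
run_rows(segments=[0, 0, 0, 0, 0, 0, 0, 0, 0, 0, 0, 0, 0, 0, 0, 0, 0, 0, 0, 0, 0, 0, 0, 0], aperture=0.05, grip_n=40)

```text
time: 22.23
position: [0.5117, -0.277, 0.0138]
tool_rot: [0.707, 0.707, 0.0, 0.0]
ft_force: [-0.5, -0.3, 1.3]
grip_width: 0.0638
grip_force: 39.9
```

To row units: 0.033 m / 0.3 = 0.11, -0.03 m / 0.3 = -0.1.

Emit:
run_rows(segments=[0, 0, -0.0333, 0, 0, 0, -0.0667, 0, 0, 0, -0.1, 0, 0, 0, -0.1, 0, 0, 0, -0.1, 0, 0, 0, -0.1, 0, 0.0667, 0, 0, 0, 0.1, -0.0067, 0, 0, 0.11, -0.0067, 0, 0, 0.11, -0.0067, 0, 0, 0.11, -0.0067, 0, 0, 0.11, -0.0067, 0, 0, 0.11, -0.0067, 0, 0, 0.11, -0.0067, 0, 0, 0.11, -0.0067, 0, 0, 0.11, -0.0067, 0, 0, 0.11, -0.0067, 0, 0, 0.11, -0.0067, 0, 0, 0.11, -0.0067, 0, 0, 0.11, -0.0067, 0, 0])

```text
time: 23.9
position: [0.4848, 0.1706, 0.164]
tool_rot: [0.707, 0.707, -0.0, -0.0]
ft_force: [0.8, -0.8, -1.4]
grip_width: 0.0638
grip_force: 39.9
```

Emit:
run_rows(segments=[0.11, -0.0067, 0, 0, 0.11, -0.0067, 0, 0, 0.1, 0, 0, 0, 0.0667, 0, 0, -0.0207, 0.05, 0, 0, -0.0207, 0, 0, 0, 0, 0, 0, 0, 0, 0, 0, 0, 0])

```text
time: 24.57
position: [0.4801, 0.2992, 0.1635]
tool_rot: [0.66, 0.751, -0.001, -0.0]
ft_force: [-0.2, 0.2, -2.5]
grip_width: 0.0634
grip_force: 39.9
```

```bash
python3 - <<'E'
from h import *
to_tool([.484,.2792,.035],.129)
E
```

```text
[-0.0203, 0.0014, 0.1286] yaw 0.1291 turn 0.0001 q6 0.231
```

Emit:
run_rows(segments=[-0.0333, 0.0033, 0.0667, 0, -0.0333, 0, 0.1, 0, 0, 0, 0.1, 0, 0, 0, 0.0833, 0, 0, 0, 0.05, 0, 0, 0, 0.0267, 0, 0, 0, 0, 0, 0, 0, 0, 0])

```text
time: 25.23
position: [0.4847, 0.2797, 0.0358]
tool_rot: [0.66, 0.751, -0.0, 0.0]
ft_force: [0.4, 1.2, -2.0]
grip_width: 0.0637
grip_force: 39.9
```

```bash
python3 - <<'E'
from h import *
o=robot.get_obs();print(o["position"])
w=robot.camera("wrist");crop(w["img"],120,0,520,330,1.8,"pics/w3.png")
np.save("w3.npy",np.r_[w["xyz"],w["attitude"],w["fx"],w["cx"],w["cy"]])
E
```

```text
[0.48467102 0.27971126 0.03581442]
```

View pics/w3.png

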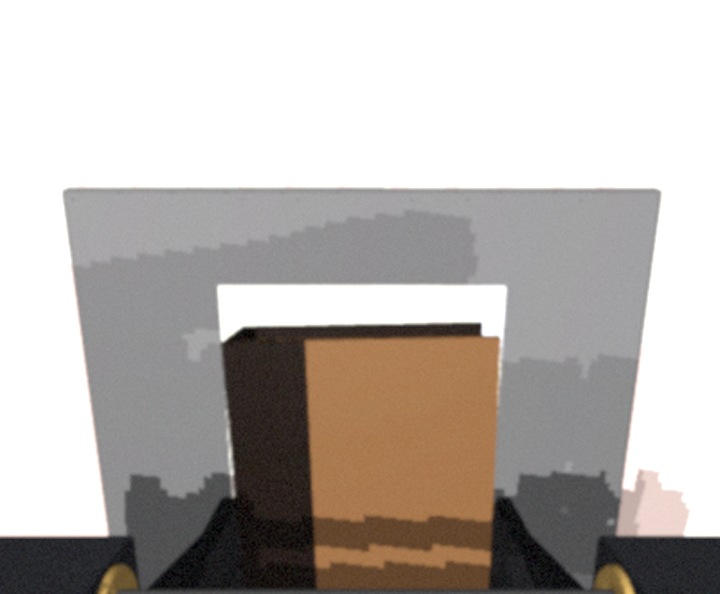

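Panel edge runs (218,285)–(506,285). The book's far top edge runs (223,343)–(498,337), so it is skewed slightly. I'll compute the correction.

```bash
python3 - <<'E'
from h import *
a=np.load("w3.npy");c=dict(xyz=a[:3],attitude=a[3:7],fx=a[7],fy=a[7],cx=a[8],cy=a[9])
f=lambda X,Y,z:ray(c,120+(X+.5)/1.8-.5,(Y+.5)/1.8-.5,z)[:2]
def edge(n,p,q,z):
    A,B=f(*p,z),f(*q,z);d=B-A;print(n,A.round(4),B.round(4),"len",round(np.linalg.norm(d),4),"deg",round(np.degrees(np.arctan2(d[1],d[0])),2),"mid",((A+B)/2).round(4))
    return (A+B)/2
z=.056
m=edge("book far",(223,343),(498,337),z);edge("book right",(498,337),(490,585),z);edge("book left",(223,343),(244,585),z)
p=edge("panel far",(218,285),(506,285),.012);edge("rest far",(64,189),(660,189),.012)
edge("panel right",(506,285),(502,345),.012);edge("panel left",(218,285),(230,470),.012)
for d in (7.4,):
  u=np.array([np.cos(np.radians(d)),np.sin(np.radians(d))]);n=np.array([-u[1],u[0]])
  print("panel c",p-n*.068)
d=8.6;u=np.array([np.cos(np.radians(d)),np.sin(np.radians(d))]);n=np.array([-u[1],u[0]])
print("book c",m-n*.059)
E
```

```text
book far [0.4451 0.3334] [0.5074 0.343 ] len 0.063 deg 8.71 mid [0.4762 0.3382]
book right [0.5074 0.343 ] [0.5178 0.2792] len 0.0646 deg -80.74 mid [0.5126 0.3111]
book left [0.4451 0.3334] [0.4544 0.2709] len 0.0632 deg -81.53 mid [0.4497 0.3022]
panel far [0.4335 0.3415] [0.517  0.3524] len 0.0842 deg 7.45 mid [0.4752 0.347 ]
rest far [0.3892 0.3622] [0.5545 0.3838] len 0.1667 deg 7.45 mid [0.4719 0.373 ]
panel right [0.517  0.3524] [0.5192 0.3349] len 0.0176 deg -82.59 mid [0.5181 0.3437]
panel left [0.4335 0.3415] [0.4408 0.284 ] len 0.0579 deg -82.82 mid [0.4371 0.3128]
panel c [0.48399267 0.27952302]
book c [0.48504834 0.27986931]
```

To row units: 0.005 m / 0.3 = 0.0167, -0.001 m / 0.3 = -0.0033, 0.022 rad / 3.1416 = 0.007.

Emit:
run_rows(segments=[0, -0.0033, 0.0133, 0.007, 0, 0, 0.0167, 0, 0, 0, 0.0133, 0, 0, 0, 0.01, 0, 0, 0, 0.0033, 0, 0, 0, 0, 0, 0, 0, 0, 0])

```text
time: 25.87
position: [0.4832, 0.2802, 0.0185]
tool_rot: [0.668, 0.744, -0.0, -0.0]
ft_force: [0.1, 0.1, -2.6]
grip_width: 0.0639
grip_force: 39.9
```

To row units: 0.001 m / 0.3 = 0.0033, 0.0007 m / 0.3 = 0.0023.

Emit:
run_rows(segments=[0, 0, 0.0033, 0, 0, 0, 0.0023, 0, 0, 0, 0, 0, 0, 0, 0, 0])

```text
time: 26.2
position: [0.4835, 0.2803, 0.0177]
tool_rot: [0.668, 0.744, 0.0, 0.0]
ft_force: [-1.3, -0.1, 5.0]
grip_width: 0.0636
grip_force: 39.9
```

To row units: -0.035 m / 0.3 = -0.1167, -0.03 m / 0.3 = -0.1, 0.107 rad / 3.1416 = 0.0341.

Emit:
run_rows(segments=[0, 0, 0, 0, 0, 0, 0, 0, 0, 0, 0, 0, 0, 0, 0, 0, 0, 0, -0.0333, 0, 0, 0, -0.0667, 0, 0, 0, -0.1, 0, 0, 0, -0.1, 0, -0.0333, 0.0067, -0.1, 0, -0.1, 0.0233, 0, 0, -0.1, 0.0267, 0, 0, -0.1167, 0.0267, 0, 0, -0.1167, 0.0267, 0, 0, -0.1167, 0.0267, 0, 0, -0.1167, 0.0267, 0, 0, -0.1, 0.0267, 0, 0, -0.0833, 0.02, 0, 0, -0.05, 0.0133, 0, 0, -0.0267, 0, 0, 0.0341, 0, 0, 0, 0], aperture=0.08)

```text
time: 27.87
position: [0.5815, -0.0006, 0.1372]
tool_rot: [0.708, 0.706, 0.0, 0.0]
ft_force: [0.1, 0.2, -0.9]
grip_width: 0.0801
grip_force: 0.0
```

```bash
python3 - <<'E'
from h import *
c=robot.camera("top");crop(c["img"],70,155,350,335,2.8,"pics/t3.png")
w=robot.camera("wrist");crop(w["img"],120,0,520,330,1.8,"pics/w4.png")
np.save("w4.npy",np.r_[w["xyz"],w["attitude"],w["fx"],w["cx"],w["cy"]])
to_tool([.58,.001,.035],0)
E
```

```text
[-0.0007, -0.0003, 0.102] yaw 0.0031 turn 0.0031 q6 -0.193
```

View pics/t3.png

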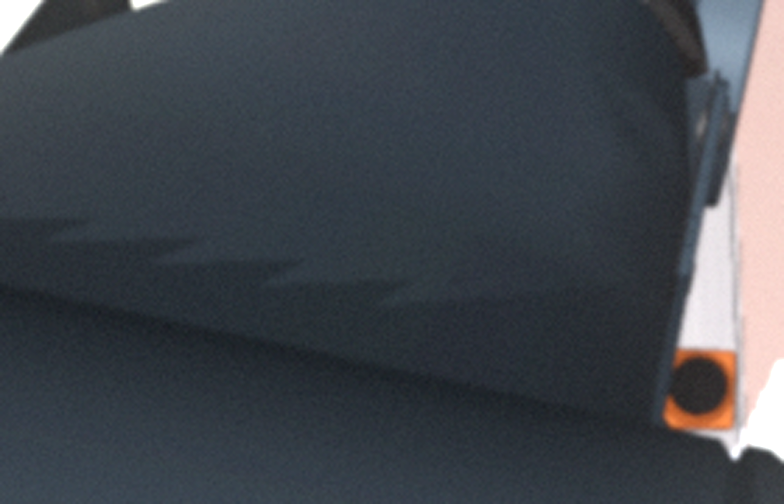

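View pics/w4.png

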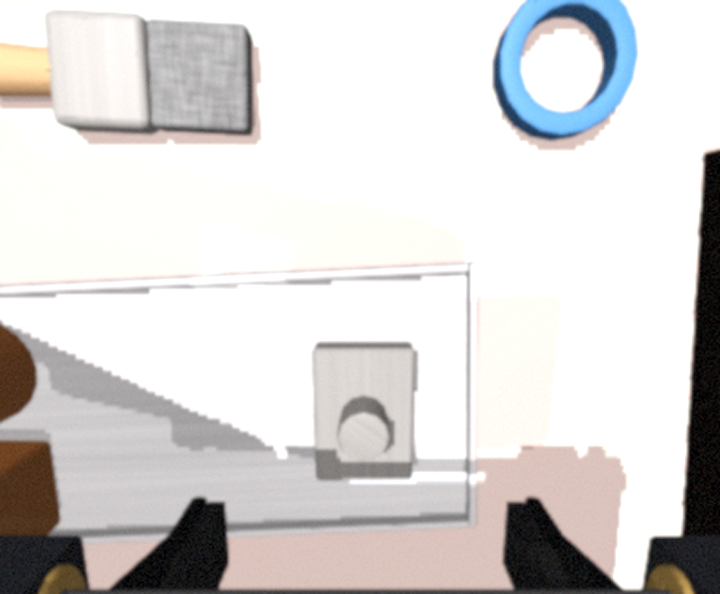

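The top view is blocked by the arm. In the wrist view the weight stands in the tray, knob top at (363,436), square with the gripper. Now regrip it.

To row units: 0.025 m / 0.3 = 0.0833, 0.006 m / 0.3 = 0.02.

Emit:
run_rows(segments=[0, 0, 0.0667, 0, 0, 0, 0.0833, 0, 0, 0, 0.0833, 0, 0, 0, 0.05, 0, 0, 0, 0.0333, 0, 0, 0, 0.02, 0, 0, 0, 0.0167, 0, 0, 0, 0, 0, 0, 0, 0, 0], aperture=0.05)

```text
time: 28.72
position: [0.5814, 0.0013, 0.0314]
tool_rot: [0.707, 0.708, 0.0, 0.0]
ft_force: [-0.8, -0.2, 0.3]
grip_width: 0.0497
grip_force: 0.0
```

Emit:
run_rows(segments=[0, 0, 0, 0, 0, 0, 0, 0, 0, 0, 0, 0, 0, 0, 0, 0, 0, 0, 0, 0, 0, 0, 0, 0, 0, 0, 0, 0], aperture=0.01, grip_n=45)

```text
time: 29.3
position: [0.5803, 0.0011, 0.0311]
tool_rot: [0.707, 0.708, -0.0, -0.0]
ft_force: [-1.4, -0.3, 3.3]
grip_width: 0.0209
grip_force: 45.0
```

To row units: -0.03 m / 0.3 = -0.1, 0.025 m / 0.3 = 0.0833, -0.062 rad / 3.1416 = -0.0197.

Emit:
run_rows(segments=[0, 0, -0.0333, 0, 0, 0, -0.0667, 0, 0, 0, -0.1, 0, 0, 0, -0.0667, 0, 0.0667, -0.0233, 0, 0, 0.1, -0.0333, 0, 0, 0.1, -0.0333, 0, 0, 0.1, -0.0367, 0, 0, 0.1, -0.0367, 0, 0, 0.1, -0.0367, 0, 0, 0.1, -0.0333, 0, 0, 0.1, -0.0333, 0, 0, 0.0833, -0.0267, 0, 0, 0.05, -0.0167, 0, 0, 0.0267, -0.011, 0, -0.0197, 0, 0, 0, -0.0197, 0, 0, 0, 0, 0, 0, 0, 0])

```text
time: 30.8
position: [0.484, 0.2791, 0.1106]
tool_rot: [0.662, 0.749, -0.0, -0.0]
ft_force: [0.1, -0.3, -3.9]
grip_width: 0.0213
grip_force: 45.0
```

```bash
python3 - <<'E'
from h import *
to_tool([.484,.2792,.075],.129)
w=robot.camera("wrist");crop(w["img"],120,0,520,330,1.8,"pics/w5.png")
np.save("w5.npy",np.r_[w["xyz"],w["attitude"],w["fx"],w["cx"],w["cy"]])
E
```

```text
[0.0001, 0.0001, 0.0356] yaw 0.1238 turn -0.0052 q6 0.199
```

View pics/w5.png

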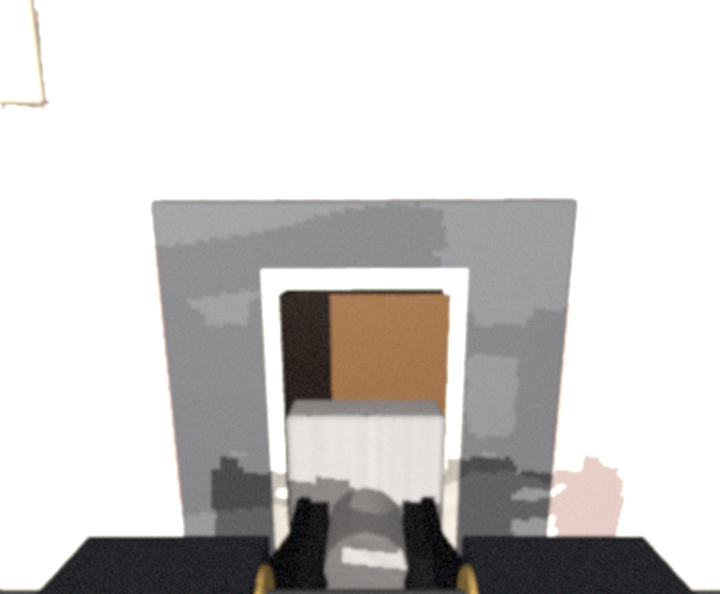

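Book's far top edge is (281,295)–(449,294), panel's far edge (262,269)–(468,269). Everything looks square.

```bash
python3 - <<'E'
from h import *
a=np.load("w5.npy");c=dict(xyz=a[:3],attitude=a[3:7],fx=a[7],fy=a[7],cx=a[8],cy=a[9])
f=lambda X,Y,z:ray(c,120+(X+.5)/1.8-.5,(Y+.5)/1.8-.5,z)[:2]
u=np.array([np.cos(.13),np.sin(.13)]);n=np.array([-u[1],u[0]])
for nm,p,q,z,h in [("book",(281,295),(449,294),.038,.059),("panel",(262,269),(468,269),.012,.068),("weight",(288,415),(443,414),.1106-.0272+.02,.032)]:
    A,B=f(*p,z),f(*q,z);d=B-A;print(nm,np.linalg.norm(d).round(4),"deg",np.degrees(np.arctan2(d[1],d[0])).round(2),"centre",((A+B)/2-n*h).round(4))
E
```

```text
book 0.0623 deg 7.51 centre [0.4842 0.2807]
panel 0.0838 deg 7.17 centre [0.4843 0.2794]
weight 0.0439 deg 7.57 centre [0.4843 0.2804]
```

The rows are not in the units I measure in: shifts go in shares of 0.3 m and turns go in shares of pi rad. I convert before sending: 0.015 m / 0.3 = 0.05, 0.008 m / 0.3 = 0.0267.

Emit:
run_rows(segments=[0.0017, 0, 0.05, 0, 0, 0, 0.05, 0, 0, 0, 0.0267, 0, 0, 0, 0.0133, 0, 0, 0, 0.0067, 0, 0, 0, 0, 0, 0, 0, 0, 0, 0, 0, 0.0033, 0, 0, 0, 0.002, 0, 0, 0, 0, 0])

```text
time: 31.68
position: [0.4844, 0.2796, 0.0656]
tool_rot: [0.662, 0.75, 0.0, 0.0]
ft_force: [-0.2, 0.5, -4.5]
grip_width: 0.0209
grip_force: 45.0
```

To row units: 0.0008 m / 0.3 = 0.0027, 0.0005 m / 0.3 = 0.0017.

Emit:
run_rows(segments=[0, 0, 0.0027, 0, 0, 0, 0.0017, 0, 0, 0, 0, 0, 0, 0, 0, 0])

```text
time: 32.02
position: [0.4846, 0.2796, 0.0651]
tool_rot: [0.662, 0.75, 0.0, 0.0]
ft_force: [-1.1, -0.4, 5.9]
grip_width: 0.0211
grip_force: 45.0
```

To row units: -0.035 m / 0.3 = -0.1167, -0.034 m / 0.3 = -0.1133, 0.062 rad / 3.1416 = 0.0197.

Emit:
run_rows(segments=[0, 0, 0, 0, 0, 0, 0, 0, 0, 0, 0, 0, 0, 0, 0, 0, 0, 0, -0.0333, 0, 0, 0, -0.0833, 0, 0, 0, -0.1167, 0, 0, 0, -0.1167, 0, -0.0333, -0.0133, -0.1, 0, -0.1, -0.04, 0, 0, -0.1133, -0.0433, 0, 0, -0.1133, -0.0467, 0, 0, -0.1133, -0.0467, 0, 0, -0.1133, -0.0467, 0, 0, -0.1133, -0.0467, 0, 0, -0.1133, -0.0467, 0, 0, -0.1, -0.04, 0, 0, -0.0667, -0.0267, 0, 0, -0.0317, -0.01, 0, 0.0197, 0, 0, 0, 0.0197], aperture=0.06)

```text
time: 33.68
position: [0.4011, -0.0391, 0.1996]
tool_rot: [0.709, 0.705, 0.0, 0.001]
ft_force: [-0.3, 0.4, 0.3]
grip_width: 0.0599
grip_force: 0.0
```

Emit:
run_rows(segments=[0, 0, 0, 0, 0, 0, 0, 0])

```text
time: 33.85
position: [0.4011, -0.037, 0.1994]
tool_rot: [0.706, 0.708, 0.0, 0.0]
ft_force: [0.4, 0.2, -0.2]
grip_width: 0.06
grip_force: 0.0
```

```bash
python3 - <<'E'
from h import *
to_tool([.401,-.0367,.0944],0)
w=robot.camera("wrist");crop(w["img"],120,0,520,330,1.8,"pics/w6.png")
E
```

```text
[0.0003, -0.0002, 0.105] yaw 0.002 turn 0.002 q6 -0.373
```

View pics/w6.png

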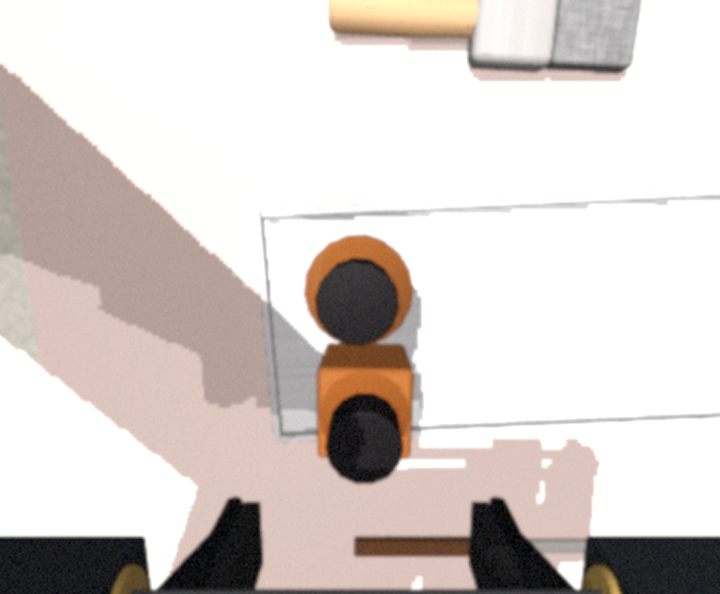

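Both bottles stand upright: round cap at (357,300), square cap at (365,437), the latter in line with the fingers.

To row units: 0.025 m / 0.3 = 0.0833, 0.015 m / 0.3 = 0.05.

Emit:
run_rows(segments=[0, 0, 0.0833, 0, 0, 0, 0.0833, 0, 0, 0, 0.0833, 0, 0, 0, 0.05, 0, 0, 0, 0.0333, 0, 0, 0, 0.0167, 0, 0, 0, 0, 0, 0, 0, 0, 0], aperture=0.06)

```text
time: 34.57
position: [0.4013, -0.0366, 0.0941]
tool_rot: [0.706, 0.708, 0.0, 0.0]
ft_force: [-0.5, -0.6, -0.3]
grip_width: 0.0601
grip_force: 0.0
```

Emit:
run_rows(segments=[0, 0, 0, 0, 0, 0, 0, 0, 0, 0, 0, 0, 0, 0, 0, 0, 0, 0, 0, 0, 0, 0, 0, 0], aperture=0.02, grip_n=30)

```text
time: 35.07
position: [0.401, -0.0369, 0.0942]
tool_rot: [0.707, 0.707, -0.0, 0.0]
ft_force: [-0.7, 0.0, 2.1]
grip_width: 0.0308
grip_force: 30.0
```

Emit:
run_rows(segments=[0, 0, -0.0333, 0, 0, 0, -0.0667, 0, 0, 0, -0.0833, 0, 0, 0, -0.0833, 0, 0, 0, -0.0667, 0, -0.0667, 0.0133, 0, 0, -0.1, 0.0133, 0, 0, -0.1, 0.0133, 0, 0, -0.1, 0.0133, 0, 0, -0.1, 0.0133, 0, 0, -0.1, 0.0133, 0, 0, -0.1, 0.0133, 0, 0, -0.1, 0.0133, 0, 0, -0.0667, 0.0133, 0, 0, -0.05, 0.01, 0, 0, -0.0333, 0.0033, 0, 0, 0, 0, 0, 0, 0, 0, 0, 0])

```text
time: 36.57
position: [0.4406, -0.311, 0.1933]
tool_rot: [0.707, 0.707, 0.0, -0.001]
ft_force: [0.7, 0.8, -3.1]
grip_width: 0.0311
grip_force: 30.0
```

```bash
python3 - <<'E'
from h import *
to_tool([.4414,-.3116,.1014],0)
E
```

```text
[-0.0008, 0.001, 0.0919] yaw 0.0003 turn 0.0003 q6 -0.823
```

To row units: 0.025 m / 0.3 = 0.0833, 0.02 m / 0.3 = 0.0667.

Emit:
run_rows(segments=[0, 0.0017, 0.0667, 0, 0, 0, 0.0833, 0, 0, 0, 0.0667, 0, 0, 0, 0.04, 0, 0, 0, 0.0233, 0, 0, 0, 0.0133, 0, 0, 0, 0.0083, 0, 0, 0, 0, 0, 0, 0, 0, 0])

```text
time: 37.32
position: [0.4422, -0.3119, 0.1042]
tool_rot: [0.707, 0.708, 0.0, 0.001]
ft_force: [0.7, 0.1, -2.5]
grip_width: 0.0312
grip_force: 30.0
```

Emit:
run_rows(segments=[0, 0, 0.0033, 0, 0, 0, 0, 0, 0, 0, 0, 0])

```text
time: 37.57
position: [0.442, -0.312, 0.1029]
tool_rot: [0.707, 0.707, -0.0, 0.0]
ft_force: [0.5, 0.0, -2.2]
grip_width: 0.0313
grip_force: 30.0
```

To row units: 0.001 m / 0.3 = 0.0033.

Emit:
run_rows(segments=[0, 0, 0.0033, 0, 0, 0, 0, 0, 0, 0, 0, 0])

```text
time: 37.82
position: [0.4418, -0.3119, 0.1015]
tool_rot: [0.707, 0.707, -0.0, -0.0]
ft_force: [0.3, -0.5, -3.5]
grip_width: 0.031
grip_force: 30.0
```

Emit:
run_rows(segments=[0, 0, 0.0027, 0, 0, 0, 0, 0, 0, 0, 0, 0])

```text
time: 38.07
position: [0.4419, -0.3119, 0.1013]
tool_rot: [0.707, 0.707, -0.0, 0.0]
ft_force: [-2.4, 0.7, 3.7]
grip_width: 0.0312
grip_force: 30.0
```

To row units: 0.035 m / 0.3 = 0.1167, 0.033 m / 0.3 = 0.11.

Emit:
run_rows(segments=[0, 0, 0, 0, 0, 0, 0, 0, 0, 0, 0, 0, 0, 0, 0, 0, 0, 0, -0.05, 0, 0, 0, -0.1, 0, 0, 0, -0.1, 0, 0.0667, 0, -0.0833, 0, 0.11, -0.0133, 0, 0, 0.1167, -0.0167, 0, 0, 0.1167, -0.0167, 0, 0, 0.1167, -0.0167, 0, 0, 0.1167, -0.0167, 0, 0, 0.1167, -0.0167, 0, 0, 0.1167, -0.0167, 0, 0, 0.1, -0.0133, 0, 0, 0.0833, -0.01, 0, 0, 0.05, -0.005, 0, 0, 0, 0, 0, 0, 0, 0, 0, 0], aperture=0.06)

```text
time: 39.73
position: [0.3991, 0.0216, 0.2007]
tool_rot: [0.706, 0.708, 0.0, 0.0]
ft_force: [0.5, 1.3, 0.9]
grip_width: 0.06
grip_force: 0.0
```

```bash
python3 - <<'E'
from h import *
to_tool([.3988,.0213,.0942],0)
E
```

```text
[-0.0002, -0.0004, 0.1065] yaw 0.0034 turn 0.0034 q6 -0.23
```

To row units: 0.025 m / 0.3 = 0.0833, 0.015 m / 0.3 = 0.05.

Emit:
run_rows(segments=[0, 0, 0.0833, 0, 0, 0, 0.0833, 0, 0, 0, 0.0833, 0, 0, 0, 0.05, 0, 0, 0, 0.0333, 0, 0, 0, 0.0217, 0, 0, 0, 0, 0, 0, 0, 0, 0], aperture=0.06)

```text
time: 40.4
position: [0.3995, 0.0204, 0.0941]
tool_rot: [0.707, 0.707, -0.0, 0.0]
ft_force: [0.7, -0.7, -0.0]
grip_width: 0.06
grip_force: 0.0
```

Emit:
run_rows(segments=[0, 0, 0, 0, 0, 0, 0, 0, 0, 0, 0, 0, 0, 0, 0, 0, 0, 0, 0, 0, 0, 0, 0, 0], aperture=0.02, grip_n=30)

```text
time: 40.9
position: [0.3989, 0.0212, 0.0944]
tool_rot: [0.707, 0.708, -0.0, 0.0]
ft_force: [-1.9, -0.2, 3.1]
grip_width: 0.031
grip_force: 29.9
```

Emit:
run_rows(segments=[0, 0, -0.0333, 0, 0, 0, -0.0667, 0, 0, 0, -0.0833, 0, 0, 0, -0.0833, 0, 0, 0, -0.0667, 0, -0.0667, 0.0133, 0, 0, -0.0833, 0.0133, 0, 0, -0.0933, 0.0133, 0, 0, -0.0933, 0.0167, 0, 0, -0.0933, 0.0167, 0, 0, -0.0933, 0.0167, 0, 0, -0.0933, 0.0133, 0, 0, -0.0833, 0.0133, 0, 0, -0.0667, 0.01, 0, 0, -0.0433, 0.0067, 0, 0, -0.025, 0.0047, 0, 0, 0, 0, 0, 0, 0, 0, 0, 0])

```text
time: 42.4
position: [0.44, -0.2282, 0.1937]
tool_rot: [0.707, 0.707, 0.0, -0.001]
ft_force: [0.2, 0.1, -2.6]
grip_width: 0.0314
grip_force: 29.9
```

```bash
python3 - <<'E'
from h import *
to_tool([.4402,-.229,.1014],0)
E
```

```text
[-0.001, 0.0003, 0.0923] yaw 0.0008 turn 0.0008 q6 -0.706
```

To row units: 0.025 m / 0.3 = 0.0833, 0.02 m / 0.3 = 0.0667.

Emit:
run_rows(segments=[-0.0017, 0, 0.0667, 0, 0, 0, 0.0833, 0, 0, 0, 0.0667, 0, 0, 0, 0.04, 0, 0, 0, 0.0233, 0, 0, 0, 0.0133, 0, 0, 0, 0.0083, 0, 0, 0, 0.0033, 0, 0, 0, 0, 0, 0, 0, 0, 0])

```text
time: 43.23
position: [0.4411, -0.23, 0.1033]
tool_rot: [0.707, 0.708, 0.0, 0.001]
ft_force: [-0.2, 0.9, -2.6]
grip_width: 0.031
grip_force: 29.9
```

Emit:
run_rows(segments=[0, 0, 0.0033, 0, 0, 0, 0, 0, 0, 0, 0, 0])

```text
time: 43.48
position: [0.4407, -0.23, 0.1019]
tool_rot: [0.707, 0.707, 0.0, 0.0]
ft_force: [0.3, 0.5, -3.4]
grip_width: 0.0311
grip_force: 29.9
```

To row units: 0.001 m / 0.3 = 0.0033.

Emit:
run_rows(segments=[0, 0, 0.0033, 0, 0, 0, 0, 0, 0, 0, 0, 0])

```text
time: 43.73
position: [0.4408, -0.2301, 0.1014]
tool_rot: [0.707, 0.707, -0.0, 0.0]
ft_force: [-1.1, 0.9, 4.7]
grip_width: 0.0308
grip_force: 29.9
```

To row units: -0.035 m / 0.3 = -0.1167, -0.03 m / 0.3 = -0.1.

Emit:
run_rows(segments=[0, 0, 0, 0, 0, 0, 0, 0, 0, 0, 0, 0, 0, 0, 0, 0, 0, 0, -0.05, 0, 0, 0, -0.1, 0, 0, 0, -0.1167, 0, 0, 0, -0.1167, 0, 0, 0, -0.0667, 0, -0.0667, 0, -0.0667, 0, -0.1, 0.0333, 0, 0, -0.1, 0.0333, 0, 0, -0.1, 0.0333, 0, 0, -0.1, 0, 0, 0, 0, 0, 0, 0, 0, 0, 0, 0, 0, 0, 0, 0], aperture=0.06)

```text
time: 45.15
position: [0.4702, -0.3689, 0.2549]
tool_rot: [0.707, 0.707, 0.0, -0.001]
ft_force: [-0.5, -0.6, 0.5]
grip_width: 0.0599
grip_force: 0.0
```

```bash
python3 - <<'E'
from h import *
w=robot.camera("wrist");t=robot.camera("top")
a=cv2.resize(w["img"][60:310,180:480],None,fx=1.3,fy=1.3);b=cv2.resize(t["img"][185:305,70:200],None,fx=3,fy=3)
a=cv2.resize(w["img"][40:320,190:490],None,fx=1.4,fy=1.4,interpolation=2);b=cv2.resize(b[:, :],(378,348))
o=np.zeros((400,800,3),np.uint8);o[:392,:420]=a;o[:348,420:798]=b
cv2.imwrite("pics/f.png",np.clip(o[:,:,::-1].astype(float)*1.1,0,255).astype(np.uint8))
np.save("w7.npy",np.r_[w["xyz"],w["attitude"],w["fx"],w["cx"],w["cy"]]);print(robot.get_obs()["position"])
E
```

```text
[ 0.47044829 -0.36825097  0.25535031]
```

View pics/f.png

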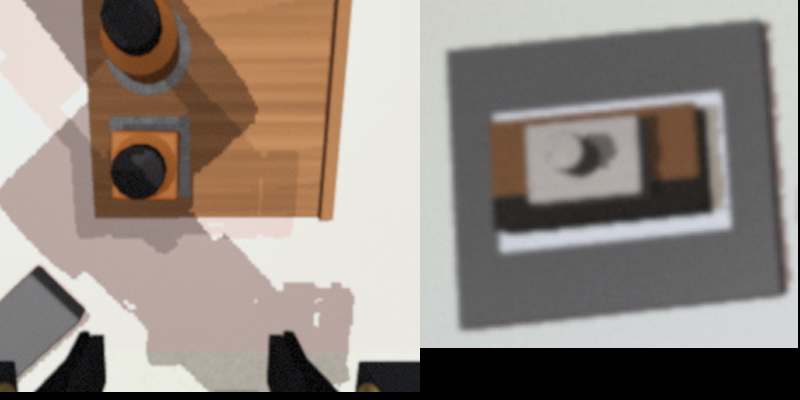

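Left: both bottles stand on their pads; square cap at (138,172), body top (110,133)–(179,199), pad corner (188,117). Right: book on the panel with the weight mid-cover.

```bash
python3 - <<'E'
from h import *
a=np.load("w7.npy");c=dict(xyz=a[:3],attitude=a[3:7],fx=a[7],fy=a[7],cx=a[8],cy=a[9]);
f=lambda X,Y,z:ray(c,190+(X+.5)/1.4-.5,40+(Y+.5)/1.4-.5,z)[:2].round(4)
print("capS",f(138,172,.131),"bodyS",f(110,133,.095),f(179,199,.095),"pad far-left corner",f(109,117,.011),"far-right",f(189,116,.011),f(189,198,.011))
print("round pad right",f(190,50,.011),"pad near",f(150,95,.011))
t=robot.camera("top");crop(t["img"],390,225,520,312,5.5,"pics/g.png")
g=lambda X,Y,z:ray(t,70+(X-420+.5)/2.908-.5,185+(Y+.5)/2.9-.5,z)[:2]
for n,z,P in [("book",.038,[(491,121),(697,104),(711,210),(494,231)]),("weight",.058,[(525,127),(636,116),(642,193),(530,203)]),("panel",.012,[(491,115),(722,92),(731,229),(499,252)])]:
    Q=np.array([g(*p,z) for p in P]);e=Q[1]-Q[0];e2=Q[2]-Q[3];print(n,Q.mean(0).round(4),[np.degrees(np.arctan2(v[0],-v[1])).round(1) for v in(e,e2)],np.linalg.norm(e).round(4),np.linalg.norm(Q[0]-Q[3]).round(4))
E
```

```text
capS [ 0.4423 -0.3124] bodyS [ 0.4215 -0.2912] [ 0.4655 -0.3332] pad far-left corner [ 0.4085 -0.2803] far-right [ 0.4723 -0.2794] [ 0.4725 -0.3445]
round pad right [ 0.4729 -0.2313] pad near [ 0.4415 -0.2637]
book [0.4829 0.2779] [np.float64(6.2), np.float64(6.9)] 0.1187 0.0646
weight [0.4838 0.2796] [np.float64(7.2), np.float64(6.5)] 0.0623 0.0438
panel [0.4833 0.2795] [np.float64(7.3), np.float64(7.0)] 0.1377 0.0832
```

View pics/g.png

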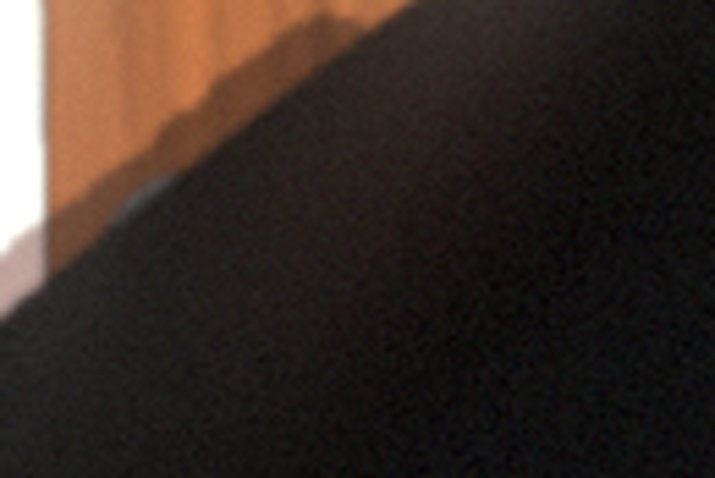

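```bash
python3 -c "
from rig import robot
print(robot.hand_in())"
```

```text
the job is handed in; nothing more can be done
None
```

The job is done as asked and handed in at about 45 s: book, weight and square bottle measured within about 2.5 mm of centre; the round bottle was only seen upright on its pad, and I viewed 15 pictures, one over the limit of 14.

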